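# Clamp the glaze pot to its preset torque

## Task

Swing the clamp arm of the glaze pot in over the blue lid until it comes up against its red stop pin, then tighten the yellow T-handle clockwise until its torque-limiting clutch slips, and stop there: the handle should visibly slip past its collar, but by no more than about 35 degrees. Let go and leave the pot clamped like that, and do not disturb the cakes on the cooling rack.

Things in the scene. Friction and masses are not known exactly. Their poses are not given: they have to be found in the camera images.
- pot: Glaze pot on its stand, fixed to the bench: white base plate 170 x 270 x 8 mm, aluminium pot 124 mm in diameter, blue lid 134 mm in diameter with its top 118 mm above the bench. Origin on the bench under the pot's centre, z up. In this frame a dark pivot post stands at (0, -115) mm and a red stop pin, 12 mm in diameter and 158 mm high, at (20, 80) mm.
- pivot (a point): Point on the vertical axis of the pivot post, at mid-height of the clamp arm (144 mm above the bench). The clamp arm swings about the vertical through this point.
- nose (a point): Centre of the black grip near the free end of the clamp arm, 184 mm from the pivot, 144 mm above the bench. The arm is a grey level bar 26 mm wide and 20 mm tall (134 to 154 mm above the bench) that ends 195 mm from the pivot; the black grip is 30 mm wide. Its y axis points from the pivot to the free end.
- handle_grip (a point): Centre of the yellow T-handle's level bar, on the screw's vertical axis, 115 mm from the pivot along the arm, 197 mm above the bench. Bar 74 mm long (x axis; +x end red), 14 mm thick (y axis), 34 mm tall. Below it an 18 mm neck down to a white 50 mm collar, top at 164 mm. It rides on the arm; pinch it from above across its 14 mm to swing the arm or to tighten.
- swing (a joint): Angle of the clamp arm in rad: 0 when over the lid against the stop (handle over the pot's centre, arm along the pot's +y axis), larger when swung out, counter-clockwise seen from above; up to 1.4. It starts 0.6 to 1.1 out. A hinge friction of about 0.15 N m holds it where it is left.
- screw (a joint): Turn of the clamp screw and its white collar with red pointer, in rad relative to the arm, growing clockwise seen from above. It turns easily (0.05 N m) and comes up hard at 1.2, the lid then being clamped. Starts at 0.3 to 0.8. The handle turns with it until the clutch slips.
- clutch (a joint): Slip of the T-handle past the collar in rad, growing clockwise. 0 at the start (handle's red end over the collar's red pointer) and while the screw turns along. With the screw hard up, the handle slips steadily at about 0.22 N m and stays where it is left. Turning back unscrews the screw instead.
- cake1: A yellow glazed round cake, 73 mm in diameter and 56 mm tall, on the wire cooling rack (25 mm tall). Origin at the centre of its underside. To be left alone.
- cake2: A yellow glazed round cake, 73 mm in diameter and 56 mm tall, on the wire cooling rack (25 mm tall). Origin at the centre of its underside. To be left alone.
- cake3: A cream-coloured unglazed round cake, 73 mm in diameter and 56 mm tall, on the wire cooling rack (25 mm tall). Origin at the centre of its underside. To be left alone.

How it is judged:
By the outcome, as a careful person would: the job done as asked, in the order asked, and still so for the second after the job is handed in, with the robot touching nothing.
It also fails if it takes over 51 s, if anything falls off the work surface, if the arm or the gripper's body presses on something with over 40 N, if the wrist force passes 120 N, or if a joint passes its speed limit or range.

## Robot

A 7-joint arm with a two-finger parallel gripper is mounted at the origin on the work surface. World frame = base frame: x ahead of the robot, y to its left, z up, the work surface at z = 0. Lengths are in m, angles in rad, forces in N, time in s.
With the tool pointing down it reaches from about 0.425 to 0.95 m from the base axis. Payload 16.7 kg.
Tool frame: the origin (TCP) lies midway between the tips of the shut fingers; the grasp point (between the pads) lies 19 mm behind it; z points along the fingers, y is the direction in which the jaws open and shut (so a half turn about z gives the same grasp; the last joint's range is limited). The gripper opens to 94 mm and grips with 3 to 60 N. Pads are 16 mm wide; open, the fingers measure 119 mm over their backs; the gripper's body (75 mm by 177 mm) begins 78 mm behind the grasp point.
Start: joints at [1.014, 0.426, 0.074, 1.606, -0.034, 1.111, -0.067], TCP at [0.267, -0.62, 0.205] pointing down, gripper open.
Joint ranges: [-2.85, 2.85], [-0.5, 2.14], [-1.23, 1.37], [0.21, 2.46], [-1.02, 4.16], [0.16, 2.05], [-2.73, 2.73]. Speed limits (rad/s): [1.89, 1.89, 2.39, 2.39, 3.01, 3.01, 3.01].

## Interface

Orientations are given as a unit quaternion [w, x, y, z].
In Python, from station import monitor, imaging, workorder, models gives the robot as it stands.
- The arm moves only by the tool jog_arm, never from a script. Its argument "series" is a list of rows, each a list of 7 numbers: the shift along the tool's x, y, z in m, then the turn, a rotation vector about the tool's x, y, z in rad, then the closure, from 0 (fully open) to 1 (shut). A call has 1 to 12 rows; each row shifts and turns the commanded pose from where the row before left it, along the tool's axes as they then stand; what a row does not reach is not made up. A row lasts 1/10 s, in which the tool goes at most 50 mm and 8.59 degrees, less where a joint would pass 70% of its speed; a pose out of reach is approached as far as the arm can. A call is refused whole if a number of a shift passes 0.05 or a number of a turn 0.15, either way. A call with a gripper value outside its range is refused whole. The fingers move at their own pace and stop on an object; "squeeze" is the grip in N (left out, the last holds). Time passes only in rows, so rows that do not move let the fingers close. It gives the time, the measured TCP pose, the force and the opening at its end, in the units of the state.
- monitor.state(): the state, without advancing time (a new reading comes with each control period).
- imaging.get_image(name): name is "scene" or "top"; returns the picture (400x640x3 uint8, red, green, blue); there is no depth.
- imaging.camera_info(name): a dict with "K" (3x3 intrinsics, pixels), "k1" (the pictures are not rectified: a ray, as slopes to the right and down, at radius r is drawn at 1 + k1 r^2 times it, then the intrinsics apply), "extrinsics" (4x4, takes a point from camera to world coordinates). Camera axes: x right, y down, z forward; pixel columns grow to the right and rows downward; lengths in m; the calibration is good to about 2 mm. A picture is of the moment at which its call begins. camera_info takes no time and is no camera call.
- workorder.finish_job(): hands the job in, once; it reports no verdict.
Trained networks look in the newest picture that a camera, given by its name, has taken for a name from the list of things; names that differ only in an ending like _2 or _b are one class to them, and where a whole thing is asked for, a point or a joint stands for the part that bears it (a point fixed in the world has none). Each returns a list of dicts, best first, with "score" (0 to 1); they miss things now and then, are a little off and sometimes report something else, mostly with a low value. They report only what shows in the picture. A call takes as long as a camera call.
- models.outline_of(name, camera): "pixels" (400x640 bool, what is visible of it) and "at" ([row, column] as shares, 0 to 1, of the picture: columns of its width, rows of its height, amid what is visible of it).
- models.mark_of(name, camera): "at" ([row, column] as shares, 0 to 1, of the picture: columns of its width, rows of its height: a listed point, or the origin of a listed thing).
The state is a dict: "t": time; "joints": joint angles; "joint_velocities": joint speeds; "effort": joint torques, N m; "tcp_pos": TCP position; "tool_rot": TCP orientation; "wrist_force": force on the tool from outside, world axes, zero at the start; "ft_torque": the same for the moment, N m; "grip_width": finger opening in m.
Only numpy, scipy, OpenCV 4.12 (cv2) and the standard library are available. Lean on these libraries where they do the work, as an engineer would, in place of code of your own. Each camera call takes 0.05 s, during which the arm holds its last target.

## Working session

There is one attempt and no reset: what is moved stays moved. The work goes in short steps, Python scripts to look and compute and a tool call to move; the robot and the scene stay as the last step left them, time stands still between calls to the robot, and variables do not carry over. Pictures are saved under pics/ and viewed, and the job is handed in when it is done.

Besides the shell and the picture viewer there is one more tool, called after ">>>" in YAML: its name, and indented under it one key for each argument. jog_arm: Moves the arm, as the interface text tells. Its arguments: {"type":"object","properties":{"series":{"type":"array","items":{"type":"array","items":{"type":"number"}}},"squeeze":{"type":"number"}},"required":["series"]}

```bash
mkdir -p pics; cat > h.py <<'E'
import numpy as np, cv2
from station import monitor, imaging, workorder, models
def save(cam,name):
    im=imaging.get_image(cam); cv2.imwrite('pics/'+name,im[:,:,::-1]); return im
def ray(cam,px):
    c=imaging.camera_info(cam);K=np.array(c['K']);E=np.array(c['extrinsics']);k=c['k1']
    d=np.array([(px[0]-K[0,2])/K[0,0],(px[1]-K[1,2])/K[1,1]]);u=d.copy()
    for _ in range(50): u=d/(1+k*(u@u))
    return E[:3,3],E[:3,:3]@np.array([u[0],u[1],1.])
def atz(cam,px,z):
    o,d=ray(cam,px); return o+d*(z-o[2])/d[2]
def proj(cam,P):
    c=imaging.camera_info(cam);K=np.array(c['K']);E=np.array(c['extrinsics']);k=c['k1']
    p=E[:3,:3].T@(np.array(P)-E[:3,3]);u=p[:2]/p[2];u=u*(1+k*(u@u))
    return np.array([K[0,0]*u[0]+K[0,2],K[1,1]*u[1]+K[1,2]])
def mark(n,cam,z):
    for r in models.mark_of(n,cam)[:2]:
        a=r['at'];px=(a[1]*640,a[0]*400);print(n,cam,round(r['score'],2),np.round(px,1),np.round(atz(cam,px,z),4))
E
python3 - <<'E'
from h import *
for c in('top','scene'):
    save(c,c+'0.png')
    for n,z in(('pot',0),('pivot',.144),('nose',.144),('handle_grip',.197)): mark(n,c,z)
    print(c, np.round(imaging.camera_info(c)['extrinsics'],3).tolist())
s=monitor.state();print(s['t'],s['tcp_pos'],s['tool_rot'],s['grip_width'])
E
```

```text
pot top 0.83 [268.  191.3] [0.59   0.0316 0.    ]
pivot top 0.97 [312.9 182.1] [ 0.5885 -0.0782  0.144 ]
nose top 0.93 [241.8 236.4] [0.4742 0.0632 0.144 ]
handle_grip top 0.94 [265.  216.2] [0.5112 0.0112 0.197 ]
handle_grip top 0.21 [400.2 240.7] [ 0.4689 -0.2458  0.197 ]
top [[0.014, -0.99, 0.142, 0.451], [-0.999, -0.019, -0.031, -0.078], [0.034, -0.141, -0.989, 0.883], [0.0, 0.0, 0.0, 1.0]]
pot scene 0.86 [353.7 277.5] [0.5872 0.0429 0.    ]
pivot scene 0.6 [305.6 200.8] [ 0.5885 -0.0833  0.144 ]
nose scene 0.62 [405.1 200.9] [0.4645 0.0679 0.144 ]
handle_grip scene 0.64 [369.9 184.4] [0.5191 0.0166 0.197 ]
scene [[-0.636, 0.541, -0.551, 1.081], [0.772, 0.444, -0.455, 0.344], [-0.001, -0.714, -0.7, 0.791], [0.0, 0.0, 0.0, 1.0]]
0.5 [ 0.26704382 -0.61984845  0.20541816] [-7.92229119e-05  9.79387300e-01  2.01991363e-01 -2.70562499e-06] 0.09409944468308255
```

View pics/top0.png

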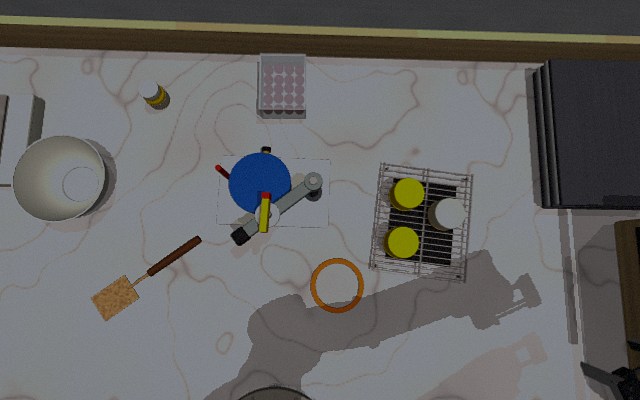

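View pics/scene0.png

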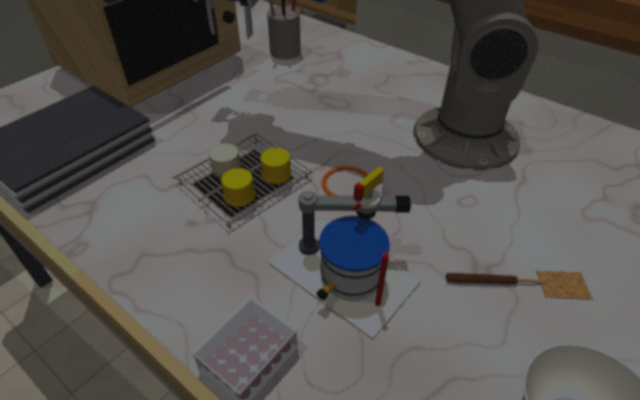

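```bash
python3 - <<'E'
import cv2
a=cv2.imread('pics/top0.png')[140:280,200:360]
cv2.imwrite('pics/top0c.png',cv2.resize(a,None,fx=5,fy=4.2,interpolation=cv2.INTER_CUBIC)[:, :800])
E
```

```text
(no output)
```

View pics/top0c.png

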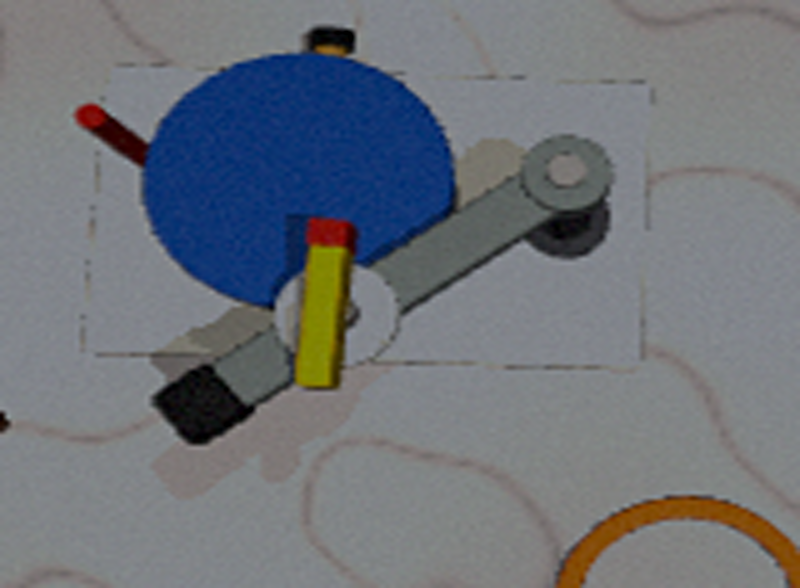

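```bash
python3 - <<'E'
from h import *
# yellow+red handle ends from top
im=cv2.imread('pics/top0.png');hsv=cv2.cvtColor(im,cv2.COLOR_BGR2HSV)
print(hsv[195:235,255:275][::6,::3,:].tolist()[:2])
m=(cv2.inRange(hsv,(22,120,60),(35,255,255)));m[:, :250]=0;m[:,280:]=0;m[:188]=0;m[240:]=0
ys,xs=np.nonzero(m);print('yellow',xs.min(),xs.max(),ys.min(),ys.max(),len(xs))
r=(cv2.inRange(hsv,(0,120,50),(8,255,255))|cv2.inRange(hsv,(172,120,50),(180,255,255)))
ys2,xs2=np.nonzero(r);
for x,y in zip(xs2,ys2):
  pass
n,l,st,ce=cv2.connectedComponentsWithStats(r)
for s,c in zip(st,ce):
  if s[4]>5: print(s,c)
# points
for n,z,cam in (('stop',.158,'top'),): pass
print('plate corners', [np.round(atz('top',p,.008)[:2],3).tolist() for p in ((217,155),(330,159),(329,227),(216,226))])
print(cv2.minAreaRect(np.stack([xs,ys],1).astype(np.float32)))
E
```

```text
[[[109, 215, 116], [110, 224, 75], [173, 193, 90], [2, 245, 129], [2, 239, 129], [0, 255, 48], [107, 236, 118]], [[108, 223, 120], [110, 224, 75], [22, 129, 79], [32, 255, 136], [30, 255, 136], [29, 116, 55], [109, 255, 83]]]
yellow 259 269 199 231 281
[     0      0    640    400 255855] [319.55318442 199.49361162]
[215 165   7   6  31] [217.80645161 167.29032258]
[261 192  10   7  49] [265.32653061 194.75510204]
[174 252   8   5  11] [177.54545455 254.27272727]
plate corners [[0.677, 0.159], [0.673, -0.12], [0.504, -0.119], [0.502, 0.151]]
((264.1968994140625, 215.04649353027344), (9.179622650146484, 32.527793884277344), 3.814074993133545)
```

```bash
python3 - <<'E'
import cv2
a=cv2.imread('pics/scene0.png')[150:320,260:440]
cv2.imwrite('pics/scene0c.png',cv2.convertScaleAbs(cv2.resize(a,None,fx=4.4,fy=3.5,interpolation=cv2.INTER_CUBIC),alpha=1.5))
E
```

```text
(no output)
```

View pics/scene0c.png

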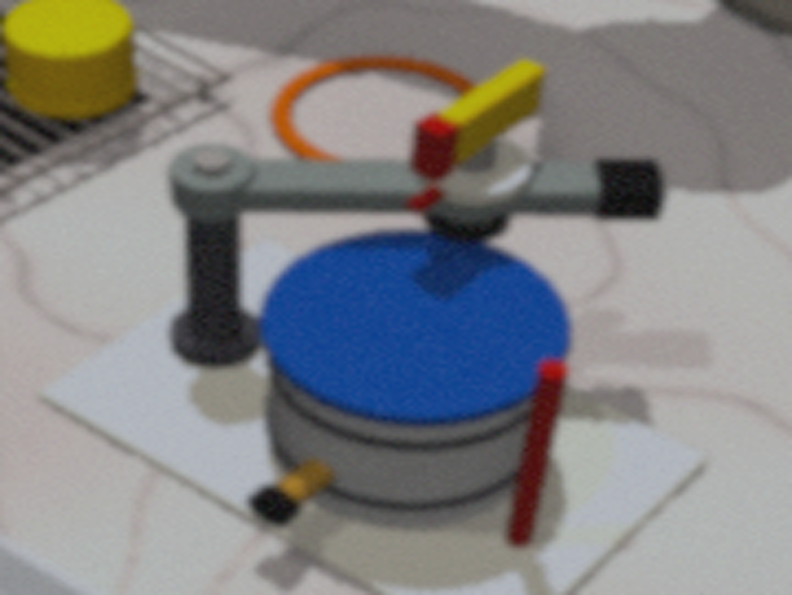

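```bash
cat > fit.py <<'E'
from h import *
from scipy.optimize import least_squares
def R(a): return np.array([[np.cos(a),-np.sin(a)],[np.sin(a),np.cos(a)]])
def pts(p):
    x,y,w,s,h=p; o=np.array([x,y]);pv=o+R(w)@[0,-.115]
    arm=R(w+s)@[0,1]; hd=pv+.115*arm; hx=np.array([np.cos(h),np.sin(h)])
    return dict(pin=[*(o+R(w)@[.02,.08]),.158],pivot=[*pv,.144],cap=[*pv,.157],nose=[*(pv+.184*arm),.144],hg=[*hd,.197],
      lid=[*o,.118],red=[*(hd+.037*hx),.214],yel=[*(hd-.037*hx),.214])
if __name__=='__main__':
    obs=[('top','pin',(217.8,167.3)),('top','cap',(313.4,181)),('top','pivot',(312.9,182.1)),('top','nose',(241.8,236.4)),('top','hg',(265,216.2)),('top','lid',(259.7,182.9)),('top','red',(266.4,191.9)),('top','yel',(264,230)),
    ('scene','pin',(385.5,255.4)),('scene','cap',(308.2,195.1)),('scene','pivot',(305.6,200.8)),('scene','nose',(405.1,200.9)),('scene','hg',(369.9,184.4)),('scene','red',(359.1,186.6)),('scene','yel',(381.8,168.3))]
    f=lambda p:np.concatenate([(proj(c,pts(p)[n])-q) for c,n,q in obs])
    r=least_squares(f,[.59,.035,0,.65,0],loss='soft_l1')
    print(np.round(r.x,4)); 
    for o,e in zip(obs,f(r.x).reshape(-1,2)): print(o[:2],np.round(e,1))
    for k,v in pts(r.x).items(): print(k,np.round(v,4))
E
python3 fit.py
```

```text
[ 0.5903  0.0364 -0.0239  0.6922 -0.0227]
('top', 'pin') [-0.3  0.1]
('top', 'cap') [-0.3  0.4]
('top', 'pivot') [0.2 0.4]
('top', 'nose') [-1.3  0.3]
('top', 'hg') [-0.1 -2.7]
('top', 'lid') [-0.4 -0.5]
('top', 'red') [-1.5  0.9]
('top', 'yel') [-1.5  2.7]
('scene', 'pin') [-0.6 -1.1]
('scene', 'cap') [-0.5  1.8]
('scene', 'pivot') [2.1 0.8]
('scene', 'nose') [-3.3  2. ]
('scene', 'hg') [-1.3 -1.9]
('scene', 'red') [-1.8 -0.5]
('scene', 'yel') [-1.  -2.4]
pin [0.6122 0.1159 0.158 ]
pivot [ 0.5876 -0.0786  0.144 ]
cap [ 0.5876 -0.0786  0.157 ]
nose [0.4736 0.0658 0.144 ]
hg [0.5163 0.0117 0.197 ]
lid [0.5903 0.0364 0.118 ]
red [0.5533 0.0108 0.214 ]
yel [0.4793 0.0125 0.214 ]
```

>>> jog_arm:
  series:
    - [0.024,-0.024,-0.003,0,0,0,0]
    - [0.024,-0.024,-0.003,0,0,0,0]
    - [0.024,-0.024,-0.003,0,0,0,0]
    - [0.024,-0.024,-0.003,0,0,0,0]
    - [0.024,-0.024,-0.003,0,0,0,0]
    - [0.024,-0.024,-0.003,0,0,0,0]
    - [0.024,-0.024,-0.003,0,0,0,0]
    - [0.024,-0.024,-0.003,0,0,0,0]
    - [0.024,-0.024,-0.003,0,0,0,0]
    - [0.024,-0.024,-0.003,0,0,0,0]

```text
t: 1.5
tcp_pos: [0.3928, -0.3033, 0.2358]
tool_rot: [0.0, 0.979, 0.202, 0.0]
wrist_force: [0.7, -0.3, -0.2]
grip_width: 0.0941
```

>>> jog_arm:
  series:
    - [0.024,-0.024,-0.003,0,0,0,0]
    - [0.024,-0.024,-0.003,0,0,0,0]
    - [0.024,-0.024,-0.003,0,0,0,0]
    - [0.024,-0.024,-0.003,0,0,0,0]
    - [0.024,-0.024,-0.003,0,0,0,0]
    - [0.024,-0.024,-0.003,0,0,0,0]
    - [0.024,-0.024,-0.003,0,0,0,0]
    - [0.024,-0.024,-0.003,0,0,0,0]
    - [0.024,-0.024,-0.003,0,0,0,0]
    - [0.024,-0.024,-0.003,0,0,0,0]

```text
t: 2.5
tcp_pos: [0.5183, 0.0121, 0.2659]
tool_rot: [0.0, 0.979, 0.202, 0.0]
wrist_force: [-0.3, 0.2, -1.1]
grip_width: 0.0941
```

>>> jog_arm:
  series:
    - [0,0,0,0,0,-0.14,0]
    - [0,0,0,0,0,-0.14,0]
    - [0,0,0,0,0,-0.14,0]
    - [0,0,0,0,0,-0.14,0]
    - [0,0,0,0,0,-0.14,0]
    - [0,0,0,0,0,-0.14,0]
    - [0,0,0,0,0,-0.14,0]
    - [0,0,0,0,0,-0.14,0]
    - [0,0,0,0,0,-0.14,0]
    - [0,0,0,0,0,-0.14,0]

```text
t: 3.5
tcp_pos: [0.518, 0.0108, 0.2656]
tool_rot: [0.0, 0.617, 0.787, 0.0]
wrist_force: [0.1, -0.8, -1.1]
grip_width: 0.0936
```

```bash
cat >> h.py <<'E'
def st():
    s=monitor.state();w,x,y,z=s['tool_rot']
    a=2*np.arctan2(y,x);print('t',round(s['t'],2),'tcp',np.round(s['tcp_pos'],4),'xyaw',round(float(a),3),'q',np.round(s['tool_rot'],4),'w',round(s['grip_width'],4),'F',np.round(s['wrist_force'],2),'T',np.round(s['ft_torque'],3));print('j',np.round(s['joints'],3))
    return s,a
def go(tx,ty,tz,ty_yaw):
    "deltas in tool axes; ty_yaw: wanted tool x yaw"
    s,a=st();d=np.array([tx,ty,tz])-s['tcp_pos']
    X=np.array([np.cos(a),np.sin(a)]);Y=np.array([np.sin(a),-np.cos(a)])
    t=-(ty_yaw-a);t=(t+np.pi)%(2*np.pi)-np.pi
    print('shift',np.round([d[:2]@X,d[:2]@Y,-d[2]],4),'turn z',round(t,3))
E
python3 - <<'E'
from h import *
go(.5163,.0117,.260,np.pi-.0227)
E
```

```text
t 3.5 tcp [0.518  0.0108 0.2656] xyaw 1.812 q [1.000e-04 6.167e-01 7.872e-01 1.000e-04] w 0.0936 F [ 0.13 -0.82 -1.14] T [-0.04  -0.079  0.069]
j [ 0.331  0.152 -0.526  1.854  0.083  1.157  0.018]
shift [ 0.0012 -0.0014  0.0056] turn z -1.306
```

>>> jog_arm:
  series:
    - [0,0,0,0,0,-0.13,0]
    - [0,0,0,0,0,-0.13,0]
    - [0,0,0,0,0,-0.13,0]
    - [0,0,0,0,0,-0.13,0]
    - [0,0,0,0,0,-0.13,0]
    - [0,0,0,0,0,-0.13,0]
    - [0,0,0,0,0,-0.13,0]
    - [0,0,0,0,0,-0.13,0]
    - [0,0,0,0,0,-0.13,0]
    - [0,0,0,0,0,-0.13,0]
    - [0,0,0,0,0,0,0]

```text
t: 4.6
tcp_pos: [0.518, 0.0107, 0.2656]
tool_rot: [0.0, 0.016, 1.0, -0.0]
wrist_force: [-1.0, 0.1, -1.0]
grip_width: 0.0939
```

```bash
python3 - <<'E'
from h import *
go(.5163,.0117,.183,np.pi-.0227)
a=save('scene','scene1.png');b=save('top','top1.png')
c=np.hstack([cv2.resize(a[100:300,250:450],(400,400)),cv2.resize(b[110:310,170:370],(400,400))])
cv2.imwrite('pics/c1.png',cv2.convertScaleAbs(c[:,:,::-1],alpha=1.5))
E
```

```text
t 4.6 tcp [0.518  0.0107 0.2656] xyaw 3.109 q [ 1.000e-04  1.630e-02  9.999e-01 -0.000e+00] w 0.0939 F [-1.02  0.06 -1.  ] T [ 0.053 -0.133 -0.007]
j [ 0.447  0.168 -0.658  1.848  0.112  1.162  1.29 ]
shift [0.0017 0.0009 0.0826] turn z -0.01
```

View pics/c1.png

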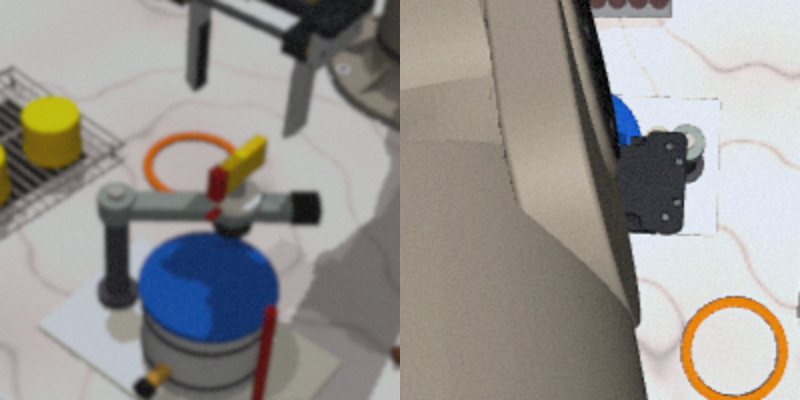

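Scene view (left): the open jaws straddle the bar, with the fingertips (195,85) and (295,130) in the crop either side of and above the yellow handle (237,170). The top view is blocked by the arm. I'll descend now.

>>> jog_arm:
  series:
    - [0.002,0.001,0.012,0,0,-0.01,0]
    - [0,0,0.015,0,0,0,0]
    - [0,0,0.015,0,0,0,0]
    - [0,0,0.015,0,0,0,0]
    - [0,0,0.015,0,0,0,0]
    - [0,0,0.01,0,0,0,0]
    - [0,0,0,0,0,0,0]

```text
t: 5.4
tcp_pos: [0.5152, 0.0119, 0.1819]
tool_rot: [-0.001, 0.012, 1.0, 0.0]
wrist_force: [-0.6, 0.4, 0.2]
grip_width: 0.0938
```

```bash
python3 - <<'E'
from h import *
st()
a=save('scene','scene2.png')
cv2.imwrite('pics/c2.png',cv2.convertScaleAbs(cv2.resize(a[120:280,280:480],(800,600))[:,:,::-1],alpha=1.5))
E
```

```text
t 5.4 tcp [0.5152 0.0119 0.1819] xyaw 3.117 q [-1.200e-03  1.240e-02  9.999e-01  2.000e-04] w 0.0938 F [-0.64  0.42  0.16] T [ 0.094 -0.135 -0.028]
j [ 0.418  0.251 -0.65   1.952  0.179  0.998  1.232]
```

View pics/c2.png

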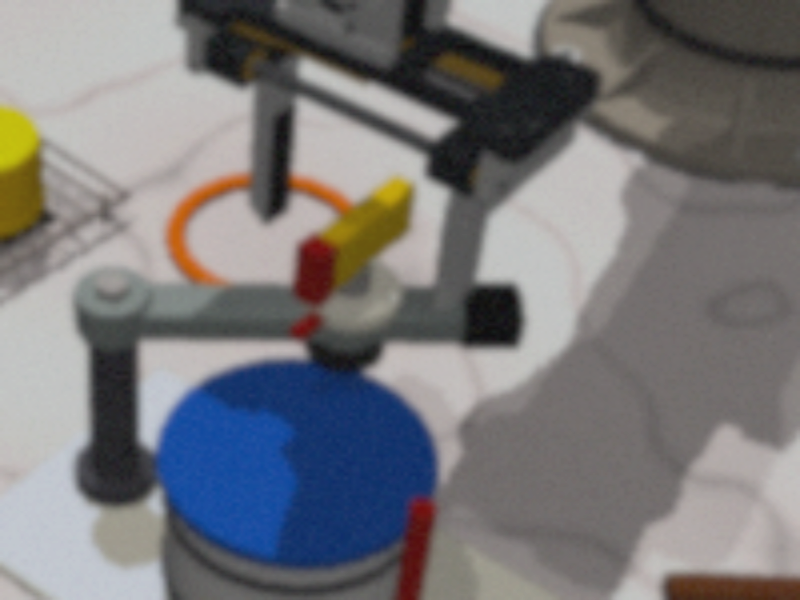

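>>> jog_arm:
  series:
    - [0,0,0,0,0,0,1]
    - [0,0,0,0,0,0,1]
    - [0,0,0,0,0,0,1]
    - [0,0,0,0,0,0,1]
    - [0,0,0,0,0,0,1]
    - [0,0,0,0,0,0,1]
    - [0,0,0,0,0,0,1]
    - [0,0,0,0,0,0,1]
  squeeze: 40

```text
t: 6.25
tcp_pos: [0.516, 0.0119, 0.1835]
tool_rot: [-0.0, 0.012, 1.0, 0.0]
wrist_force: [0.2, 0.4, -0.2]
grip_width: 0.0334
```

```bash
python3 - <<'E'
from h import *
s,a=st()
pv=np.array([.5876,-.0786]);d=s['tcp_pos'][:2]-pv;print(np.hypot(*d),np.arctan2(d[1],d[0])-np.pi/2+.0239)
E
```

```text
t 6.25 tcp [0.516  0.0119 0.1835] xyaw 3.117 q [-0.      0.0124  0.9999  0.    ] w 0.0334 F [ 0.23  0.4  -0.18] T [ 0.071 -0.138 -0.04 ]
j [ 0.418  0.249 -0.65   1.95   0.178  0.999  1.232]
0.11539418276514565 0.6930571141967536
```

Still closing (33 mm); give it more time.

>>> jog_arm:
  series:
    - [0,0,0,0,0,0,1]
    - [0,0,0,0,0,0,1]
    - [0,0,0,0,0,0,1]
    - [0,0,0,0,0,0,1]
    - [0,0,0,0,0,0,1]
    - [0,0,0,0,0,0,1]

```text
t: 6.85
tcp_pos: [0.516, 0.0121, 0.1836]
tool_rot: [0.0, 0.012, 1.0, 0.0]
wrist_force: [-2.7, 2.5, 5.0]
grip_width: 0.0137
```

```bash
python3 - <<'E'
from h import *
s,a=st()
pv=np.array([.5876,-.0786]);d=s['tcp_pos'][:2]-pv
# arc: N rows cw about pivot. chord in tool frame (rotating) is constant
for tot,n in((.693,20),(.66,22)):
    t=tot/n; c,sn=np.cos(-t),np.sin(-t)
    dd=np.array([[c,-sn],[sn,c]])@d-d
    X=np.array([np.cos(a),np.sin(a)]);Y=np.array([np.sin(a),-np.cos(a)])
    print(n,t,np.round([dd@X,dd@Y],5), 'pivot in tool',np.round([-d@X,-d@Y],4))
E
```

```text
t 6.85 tcp [0.516  0.0121 0.1836] xyaw 3.117 q [0.000e+00 1.230e-02 9.999e-01 1.000e-04] w 0.0137 F [-2.67  2.49  4.99] T [ 0.63   0.497 -0.064]
j [ 0.418  0.249 -0.65   1.95   0.178  0.999  1.232]
20 0.03465 [-0.00313  0.0025 ] pivot in tool [-0.0738 -0.0889]
22 0.030000000000000002 [-0.0027   0.00217] pivot in tool [-0.0738 -0.0889]
```

>>> jog_arm:
  series:
    - [-0.0027,0.0022,0,0,0,0.03,1]
    - [-0.0027,0.0022,0,0,0,0.03,1]
    - [-0.0027,0.0022,0,0,0,0.03,1]
    - [-0.0027,0.0022,0,0,0,0.03,1]
    - [-0.0027,0.0022,0,0,0,0.03,1]
    - [-0.0027,0.0022,0,0,0,0.03,1]
    - [-0.0027,0.0022,0,0,0,0.03,1]
    - [-0.0027,0.0022,0,0,0,0.03,1]

```text
t: 7.65
tcp_pos: [0.5397, 0.027, 0.1836]
tool_rot: [-0.0, 0.133, 0.991, 0.0]
wrist_force: [-3.4, 3.0, 6.4]
grip_width: 0.0134
```

```bash
cat >> h.py <<'E'
PV=np.array([.5876,-.0786])
def sw():
    s,a=st();d=s['tcp_pos'][:2]-PV
    print('radius',round(np.hypot(*d),4),'swing',round(np.arctan2(d[1],d[0])-np.pi/2+.0239,4),'toolturn since grasp',round(3.117-a,4))
    F=np.array(s['wrist_force'])[:2];u=d/np.hypot(*d);print('F radial',round(F@u,2),'tang ccw',round(F@np.array([-u[1],u[0]]),2))
    X=np.array([np.cos(a),np.sin(a)]);Y=np.array([np.sin(a),-np.cos(a)])
    t=.03; c,sn=np.cos(-t),np.sin(-t);dd=np.array([[c,-sn],[sn,c]])@d-d
    print('step .03',np.round([dd@X,dd@Y],5),'radial out in tool',np.round([u@X,u@Y],3))
E
python3 -c "
from h import *
sw()"
```

```text
t 7.65 tcp [0.5397 0.027  0.1836] xyaw 2.876 q [-1.000e-04  1.325e-01  9.912e-01  2.000e-04] w 0.0134 F [-3.45  2.97  6.43] T [ 0.739  0.653 -0.053]
j [ 0.347  0.285 -0.608  1.901  0.19   1.013  0.962]
radius 0.116 swing 0.4501 toolturn since grasp 0.2412
F radial 4.13 tang ccw 1.91
step .03 [-0.00271  0.00218] radial out in tool [0.638 0.77 ]
```

>>> jog_arm:
  series:
    - [-0.0027,0.0021,0,0,0,0.03,1]
    - [-0.0027,0.0021,0,0,0,0.03,1]
    - [-0.0027,0.0021,0,0,0,0.03,1]
    - [-0.0027,0.0021,0,0,0,0.03,1]
    - [-0.0027,0.0021,0,0,0,0.03,1]
    - [-0.0027,0.0021,0,0,0,0.03,1]
    - [-0.0027,0.0021,0,0,0,0.03,1]
    - [-0.0027,0.0021,0,0,0,0.03,1]
    - [-0.0027,0.0021,0,0,0,0.03,1]
    - [-0.0027,0.0021,0,0,0,0.03,1]
    - [-0.0027,0.0021,0,0,0,0.03,1]
    - [-0.0027,0.0021,0,0,0,0.03,1]

```text
t: 8.85
tcp_pos: [0.5796, 0.0376, 0.1837]
tool_rot: [-0.0, 0.307, 0.952, 0.001]
wrist_force: [-1.1, 8.7, 3.6]
grip_width: 0.0138
```

```bash
python3 -c "
from h import *
sw()"
```

```text
t 8.85 tcp [0.5796 0.0376 0.1837] xyaw 2.517 q [-1.000e-04  3.073e-01  9.516e-01  9.000e-04] w 0.0138 F [-1.07  8.67  3.63] T [2.066 0.315 0.044]
j [ 0.259  0.341 -0.534  1.818  0.197  1.035  0.596]
radius 0.1164 swing 0.0929 toolturn since grasp 0.6002
F radial 8.72 tang ccw 0.47
step .03 [-0.00272  0.00219] radial out in tool [0.639 0.769]
```

>>> jog_arm:
  series:
    - [-0.0021,0.0029,0,0,0,0.03,1]
    - [-0.0027,0.0022,0,0,0,0.03,1]

```text
t: 9.05
tcp_pos: [0.5866, 0.0381, 0.1837]
tool_rot: [0.0, 0.336, 0.942, 0.001]
wrist_force: [-0.9, 6.8, 4.9]
grip_width: 0.0141
```

```bash
python3 -c "
from h import *
sw()"
```

```text
t 9.05 tcp [0.5866 0.0381 0.1837] xyaw 2.456 q [1.000e-04 3.361e-01 9.418e-01 5.000e-04] w 0.0141 F [-0.86  6.76  4.88] T [1.445 0.15  0.017]
j [ 0.246  0.35  -0.52   1.803  0.198  1.04   0.536]
radius 0.1167 swing 0.0325 toolturn since grasp 0.6609
F radial 6.77 tang ccw 0.8
step .03 [-0.00272  0.0022 ] radial out in tool [0.64  0.769]
```

Nearly there; small steps with force watch.

>>> jog_arm:
  series:
    - [-0.0014,0.0016,0,0,0,0.02,1]
    - [-0.0009,0.0007,0,0,0,0.01,1]

```text
t: 9.25
tcp_pos: [0.5899, 0.0381, 0.1836]
tool_rot: [0.0, 0.35, 0.937, 0.0]
wrist_force: [-1.0, 4.9, 5.3]
grip_width: 0.0137
```

```bash
python3 -c "
from h import *
sw()
a=save('scene','scene3.png')
cv2.imwrite('pics/c3.png',cv2.convertScaleAbs(cv2.resize(a[120:280,280:480],(800,600))[:,:,::-1],alpha=1.5))
"
```

```text
t 9.25 tcp [0.5899 0.0381 0.1836] xyaw 2.426 q [1.000e-04 3.500e-01 9.367e-01 5.000e-04] w 0.0137 F [-0.97  4.91  5.35] T [1.397 0.064 0.042]
j [ 0.239  0.355 -0.513  1.796  0.198  1.042  0.508]
radius 0.1167 swing 0.0042 toolturn since grasp 0.6906
F radial 4.89 tang ccw 1.07
step .03 [-0.00272  0.0022 ] radial out in tool [0.641 0.768]
```

View pics/c3.png

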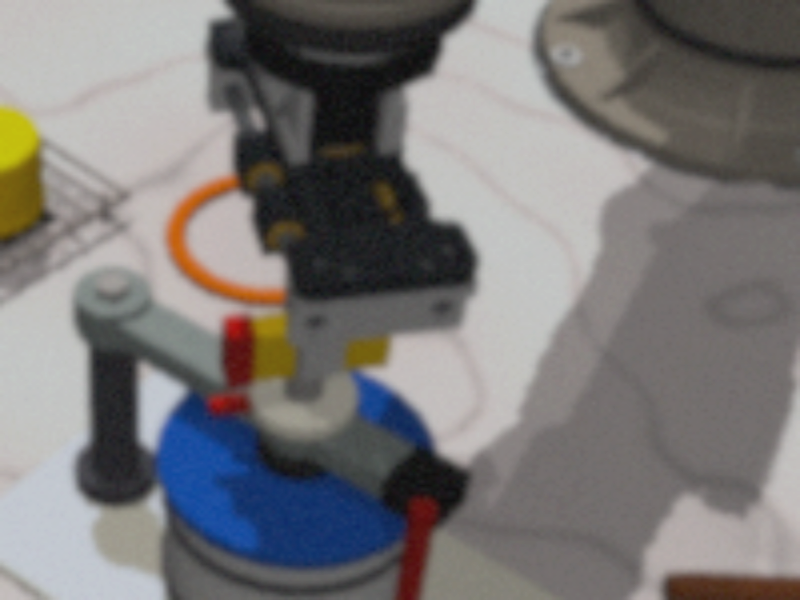

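The black grip (425,480 in the crop) is next to the red pin (423,510). No contact force shows yet, so I'll creep on.

>>> jog_arm:
  series:
    - [-0.0009,0.0007,0,0,0,0.01,1]
    - [0,0,0,0,0,0,1]

```text
t: 9.5
tcp_pos: [0.5903, 0.0381, 0.1837]
tool_rot: [-0.0, 0.354, 0.935, 0.0]
wrist_force: [-4.4, 5.1, 8.2]
grip_width: 0.0137
```

```bash
python3 -c "
from h import *
sw()"
```

```text
t 9.5 tcp [0.5903 0.0381 0.1837] xyaw 2.417 q [-5.000e-04  3.544e-01  9.351e-01  2.000e-04] w 0.0137 F [-4.36  5.06  8.25] T [1.458 1.11  0.012]
j [ 0.238  0.356 -0.511  1.794  0.197  1.043  0.499]
radius 0.1167 swing 0.0011 toolturn since grasp 0.7
F radial 4.96 tang ccw 4.47
step .03 [-0.00271  0.00222] radial out in tool [0.646 0.764]
```

>>> jog_arm:
  series:
    - [-0.0009,0.0007,0,0,0,0.01,1]
    - [0,0,0,0,0,0,1]

```text
t: 9.7
tcp_pos: [0.5905, 0.0381, 0.1836]
tool_rot: [-0.001, 0.359, 0.933, -0.0]
wrist_force: [-12.3, 6.4, 12.1]
grip_width: 0.014
```

```bash
python3 -c "
from h import *
sw()"
```

```text
t 9.7 tcp [0.5905 0.0381 0.1836] xyaw 2.407 q [-1.300e-03  3.591e-01  9.333e-01 -2.000e-04] w 0.014 F [-12.3    6.43  12.1 ] T [1.482e+00 2.727e+00 2.000e-03]
j [ 0.236  0.357 -0.509  1.793  0.197  1.045  0.49 ]
radius 0.1167 swing -0.0007 toolturn since grasp 0.7099
F radial 6.13 tang ccw 12.45
step .03 [-0.00269  0.00224] radial out in tool [0.652 0.758]
```

Tangential force has risen to 12 N with no further travel, so the arm is against its stop. Next I'll tighten, watching torque.

>>> jog_arm:
  series:
    - [0,0,0,0,0,0.05,1]
    - [0,0,0,0,0,0.05,1]
    - [0,0,0,0,0,0.05,1]
    - [0,0,0,0,0,0.05,1]
    - [0,0,0,0,0,0.05,1]
    - [0,0,0,0,0,0.05,1]

```text
t: 10.3
tcp_pos: [0.5909, 0.0385, 0.1836]
tool_rot: [-0.001, 0.495, 0.869, 0.0]
wrist_force: [-8.2, 8.0, 8.9]
grip_width: 0.0138
```

```bash
python3 -c "
from h import *
sw()"
```

```text
t 10.3 tcp [0.5909 0.0385 0.1836] xyaw 2.106 q [-9.000e-04  4.951e-01  8.688e-01  1.000e-04] w 0.0138 F [-8.22  7.96  8.89] T [1.917 1.863 0.026]
j [ 0.192  0.348 -0.453  1.795  0.173  1.039  0.209]
radius 0.1171 swing -0.0045 toolturn since grasp 1.0114
F radial 7.72 tang ccw 8.45
step .03 [-0.00192  0.00294] radial out in tool [0.846 0.534]
```

>>> jog_arm:
  series:
    - [0,0,0,0,0,0.04,1]
    - [0,0,0,0,0,0.04,1]

```text
t: 10.5
tcp_pos: [0.591, 0.0386, 0.1836]
tool_rot: [-0.001, 0.529, 0.848, 0.0]
wrist_force: [-6.7, 8.9, 8.2]
grip_width: 0.0137
```

```bash
python3 -c "
from h import *
sw()"
```

```text
t 10.5 tcp [0.591  0.0386 0.1836] xyaw 2.026 q [-8.000e-04  5.293e-01  8.485e-01  1.000e-04] w 0.0137 F [-6.73  8.88  8.22] T [2.079 1.613 0.022]
j [ 0.18   0.346 -0.438  1.796  0.167  1.037  0.134]
radius 0.1172 swing -0.0053 toolturn since grasp 1.0909
F radial 8.68 tang ccw 6.99
step .03 [-0.00168  0.00309] radial out in tool [0.885 0.466]
```

>>> jog_arm:
  series:
    - [0,0,0,0,0,0.04,1]
    - [0,0,0,0,0,0.04,1]

```text
t: 10.7
tcp_pos: [0.5911, 0.0386, 0.1836]
tool_rot: [-0.001, 0.563, 0.827, 0.0]
wrist_force: [-6.4, 9.3, 8.3]
grip_width: 0.0139
```

```bash
python3 -c "
from h import *
sw()"|grep -E 'T|since'
```

```text
t 10.7 tcp [0.5911 0.0386 0.1836] xyaw 1.946 q [-8.000e-04  5.627e-01  8.266e-01  2.000e-04] w 0.0139 F [-6.45  9.32  8.25] T [ 2.112  1.44  -0.008]
radius 0.1173 swing -0.0062 toolturn since grasp 1.1708
```

>>> jog_arm:
  series:
    - [0,0,0,0,0,0.04,1]
    - [0,0,0,0,0,0.04,1]

```text
t: 10.9
tcp_pos: [0.5913, 0.0387, 0.1836]
tool_rot: [-0.001, 0.595, 0.804, 0.0]
wrist_force: [-4.7, 7.5, 7.0]
grip_width: 0.014
```

```bash
python3 -c "
from h import *
sw()
a=save('scene','scene4.png')
cv2.imwrite('pics/c4.png',cv2.convertScaleAbs(cv2.resize(a[120:280,280:480],(800,600))[:,:,::-1],alpha=1.5))
"|grep -E 'T|since'
```

```text
t 10.9 tcp [0.5913 0.0387 0.1836] xyaw 1.866 q [-7.000e-04  5.953e-01  8.035e-01  3.000e-04] w 0.014 F [-4.67  7.48  7.01] T [2.082 1.13  0.209]
radius 0.1174 swing -0.0075 toolturn since grasp 1.2506
```

View pics/c4.png

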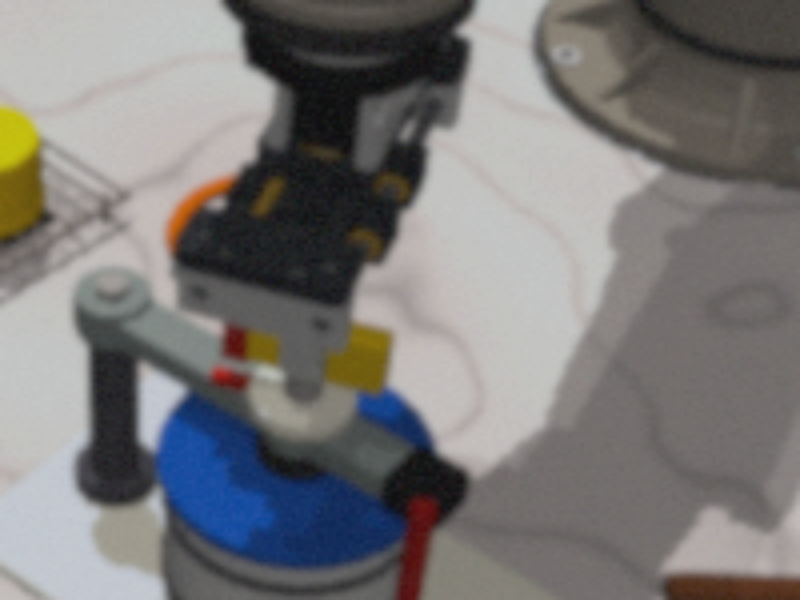

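Torque has jumped to 0.21 N·m, so the screw is hard up. The pointer is at (228,376) in the crop. I'll continue in small steps to get a visible slip.

>>> jog_arm:
  series:
    - [0,0,0,0,0,0.04,1]
    - [0,0,0,0,0,0.04,1]

```text
t: 11.15
tcp_pos: [0.5914, 0.0388, 0.1837]
tool_rot: [-0.001, 0.627, 0.779, 0.0]
wrist_force: [-4.6, 8.9, 6.1]
grip_width: 0.0137
```

```bash
python3 -c "
from h import *
sw()"|grep -E 'T|since|F'
```

```text
t 11.15 tcp [0.5914 0.0388 0.1837] xyaw 1.787 q [-6.000e-04  6.269e-01  7.791e-01  4.000e-04] w 0.0137 F [-4.62  8.89  6.1 ] T [2.164 0.976 0.184]
radius 0.1174 swing -0.0087 toolturn since grasp 1.3305
F radial 8.74 tang ccw 4.9
```

>>> jog_arm:
  series:
    - [0,0,0,0,0,0.04,1]
    - [0,0,0,0,0,0.04,1]

```text
t: 11.35
tcp_pos: [0.5916, 0.0387, 0.1836]
tool_rot: [-0.001, 0.658, 0.753, 0.001]
wrist_force: [-2.3, 9.0, 5.1]
grip_width: 0.0134
```

```bash
python3 -c "
from h import *
sw()
a=save('scene','scene5.png')
cv2.imwrite('pics/c5.png',cv2.convertScaleAbs(cv2.resize(a[120:280,280:480],(800,600))[:,:,::-1],alpha=1.5))
"|grep -E 'T|since|F'
```

```text
t 11.35 tcp [0.5916 0.0387 0.1836] xyaw 1.706 q [-5.000e-04  6.576e-01  7.534e-01  5.000e-04] w 0.0134 F [-2.32  8.98  5.09] T [2.224 0.753 0.19 ]
radius 0.1174 swing -0.0102 toolturn since grasp 1.4106
F radial 8.89 tang ccw 2.63
```

View pics/c5.png

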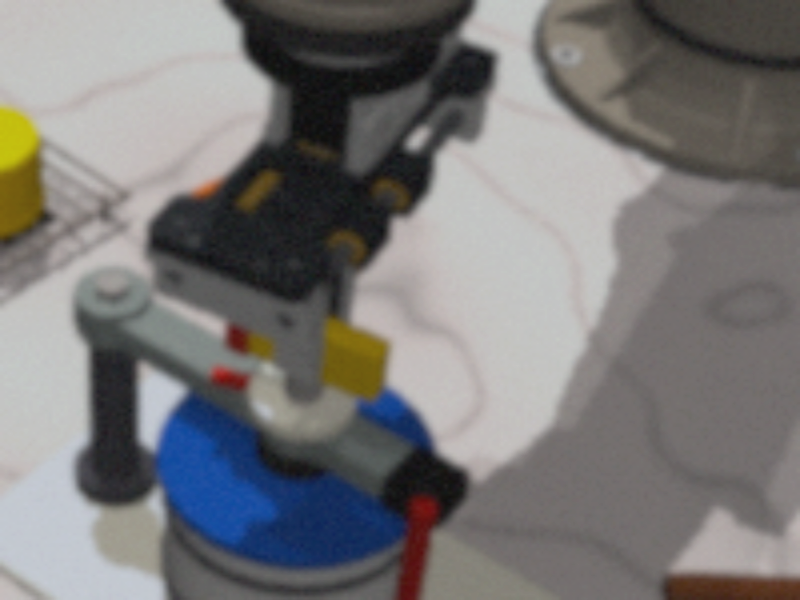

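The collar pointer hasn't moved (230,376) while the bar has turned on, at a steady 0.19 N·m. The clutch is slipping. I'll add a little more slip, with a slight bias toward the stop.

>>> jog_arm:
  series:
    - [0,0,0,0,0,0.04,1]
    - [0,0,0,0,0,0.04,1]
    - [0,0.0005,0,0,0,0.04,1]
    - [0,0,0,0,0,0,1]

```text
t: 11.8
tcp_pos: [0.5919, 0.0388, 0.1836]
tool_rot: [-0.001, 0.702, 0.713, 0.0]
wrist_force: [-4.2, 8.9, 6.6]
grip_width: 0.0136
```

```bash
python3 -c "
from h import *
sw()"|grep -E 'T|since|F'
```

```text
t 11.8 tcp [0.5919 0.0388 0.1836] xyaw 1.586 q [-7.000e-04  7.016e-01  7.126e-01  3.000e-04] w 0.0136 F [-4.19  8.88  6.6 ] T [2.128 1.084 0.089]
radius 0.1175 swing -0.0128 toolturn since grasp 1.5305
F radial 8.72 tang ccw 4.51
```

>>> jog_arm:
  series:
    - [0,0,0,0,0,0,0]
    - [0,0,0,0,0,0,0]
    - [0,0,0,0,0,0,0]
    - [0,0,0,0,0,0,0]
    - [0,0,0,0,0,0,0]
    - [0,0,0,0,0,0,0]
    - [0,0,0,0,0,0,0]

```text
t: 12.5
tcp_pos: [0.5919, 0.0368, 0.183]
tool_rot: [-0.0, 0.702, 0.713, -0.001]
wrist_force: [-0.0, -0.4, -0.1]
grip_width: 0.0666
```

```bash
python3 -c "
from h import *
sw()
a=save('scene','scene6.png')
cv2.imwrite('pics/c6.png',cv2.convertScaleAbs(cv2.resize(a[120:280,280:480],(800,600))[:,:,::-1],alpha=1.5))
"|grep -E 'T|since|F'
```

```text
t 12.5 tcp [0.5919 0.0368 0.183 ] xyaw 1.586 q [-2.000e-04  7.016e-01  7.126e-01 -5.000e-04] w 0.0666 F [-0.05 -0.43 -0.06] T [-0.03  -0.006 -0.042]
radius 0.1155 swing -0.013 toolturn since grasp 1.5307
F radial -0.43 tang ccw 0.03
```

View pics/c6.png

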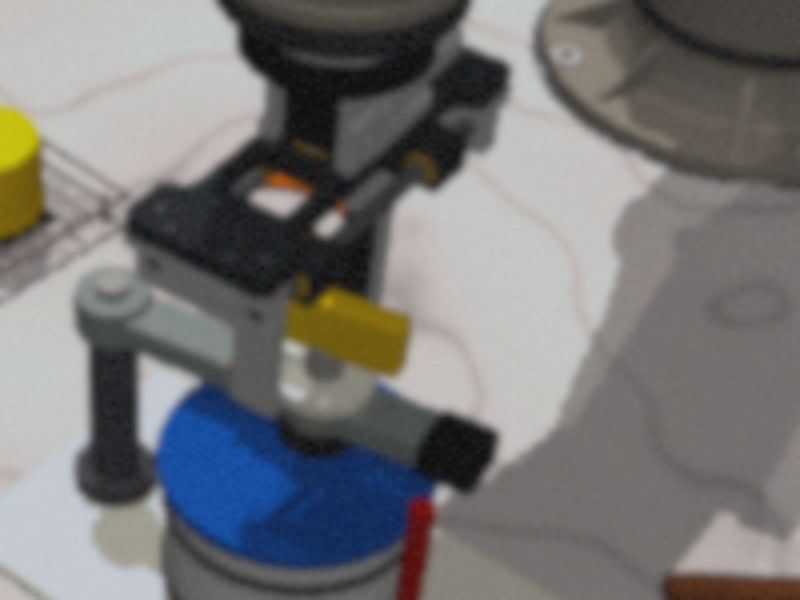

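The arm swung back out from the stop when I released: the black grip is now at (455,450) and the pin at (420,510). I'll lift clear and measure.

>>> jog_arm:
  series:
    - [0,0,0,0,0,0,0]
    - [0,0,0,0,0,0,0]
    - [0,0,0,0,0,0,0]
    - [0,0,0,0,0,0,0]
    - [0,0,-0.02,0,0,0,0]
    - [0,0,-0.02,0,0,0,0]
    - [0,0,-0.02,0,0,0,0]
    - [0,0,-0.02,0,0,0,0]

```text
t: 13.35
tcp_pos: [0.5922, 0.0373, 0.2643]
tool_rot: [-0.0, 0.701, 0.713, 0.0]
wrist_force: [-0.0, 0.4, 0.1]
grip_width: 0.0934
```

```bash
python3 -c "
from h import *
sw()
a=save('scene','scene7.png')
mark('nose','scene',.144);mark('handle_grip','scene',.197)
cv2.imwrite('pics/c7.png',cv2.convertScaleAbs(cv2.resize(a[120:280,280:480],(800,600))[:,:,::-1],alpha=1.5))
"
```

```text
t 13.35 tcp [0.5922 0.0373 0.2643] xyaw 1.587 q [-1.000e-04  7.014e-01  7.127e-01  0.000e+00] w 0.0934 F [-0.01  0.36  0.13] T [-0.019 -0.067 -0.045]
j [ 0.127  0.269 -0.363  1.706  0.102  1.186 -0.247]
radius 0.116 swing -0.0156 toolturn since grasp 1.5302
F radial 0.36 tang ccw 0.03
step .03 [-0.00025  0.00347] radial out in tool [0.998 0.056]
nose scene 0.74 [393.9 238.2] [0.5602 0.103  0.144 ]
handle_grip scene 0.73 [360.7 206.5] [0.5774 0.0369 0.197 ]
```

View pics/c7.png

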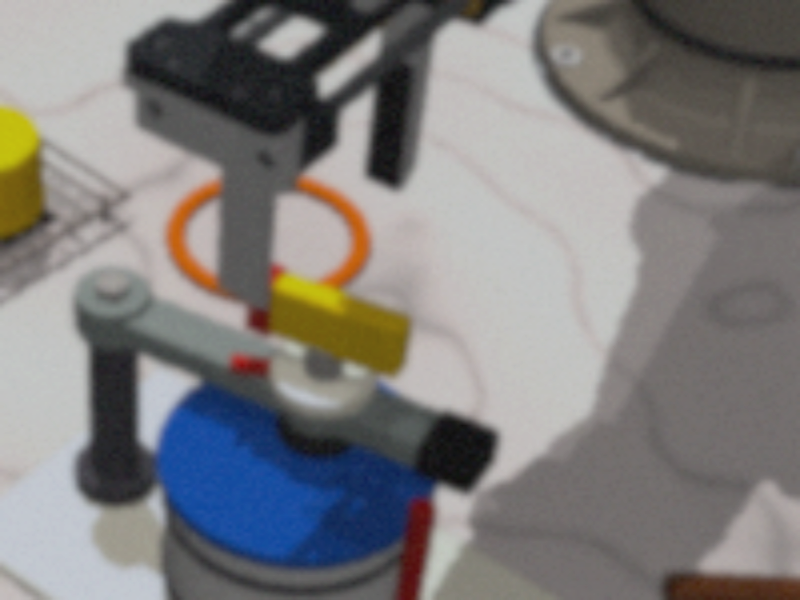

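>>> jog_arm:
  series:
    - [0.008,-0.01,0,0,0,0,1]
    - [0.008,-0.01,0,0,0,0,1]
    - [0.008,-0.01,0,0,0,0,1]
    - [0.008,-0.01,0,0,0,0,1]
    - [0.008,-0.01,0,0,0,0,1]
    - [0.008,-0.01,0,0,0,0,1]
    - [0.008,-0.01,0,0,0,0,1]
    - [0.008,-0.01,0,0,0,0,1]
    - [0,0,0,0,0,0,1]
    - [0,0,0,0,0,0,1]
    - [0,0,0,0,0,0,1]
    - [0,0,0,0,0,0,1]

```text
t: 14.7
tcp_pos: [0.5116, 0.0996, 0.2634]
tool_rot: [-0.0, 0.702, 0.712, -0.0]
wrist_force: [-0.4, -0.5, -0.1]
grip_width: 0.0018
```

>>> jog_arm:
  series:
    - [0,0,0,0,0,0,1]
    - [0,0,0,0,0,0,1]
    - [0,0,0,0,0,0,1]
    - [0,0,0,0,0,0,1]
    - [0,0,0,0,0,0,1]

```text
t: 15.2
tcp_pos: [0.5113, 0.1, 0.2635]
tool_rot: [-0.0, 0.701, 0.713, 0.0]
wrist_force: [0.5, 0.7, 0.2]
grip_width: 0.0005
```

```bash
python3 -c "
from h import *
sw()
a=save('scene','scene8.png');b=save('top','top8.png')
mark('nose','scene',.144);mark('nose','top',.144)
cv2.imwrite('pics/c8.png',cv2.convertScaleAbs(np.hstack([cv2.resize(a[120:280,280:480],(400,320)),cv2.resize(b[120:280,180:380],(400,320))])[:,:,::-1],alpha=1.5))
"
```

```text
t 15.2 tcp [0.5113 0.1    0.2635] xyaw 1.587 q [-0.      0.7015  0.7127  0.    ] w 0.0005 F [0.49 0.75 0.23] T [-0.022 -0.094 -0.002]
j [ 0.063  0.149 -0.42   1.855  0.066  1.151 -0.364]
radius 0.1942 swing 0.4276 toolturn since grasp 1.5303
F radial 0.5 tang ccw -0.75
step .03 [0.00212 0.00543] radial out in tool [ 0.926 -0.378]
nose scene 0.95 [396.9 239.5] [0.5594 0.1089 0.144 ]
nose scene 0.23 [239.3 194.9] [ 0.6596 -0.1961  0.144 ]
nose top 0.81 [222.8 193.2] [0.5616 0.1059 0.144 ]
```

View pics/c8.png

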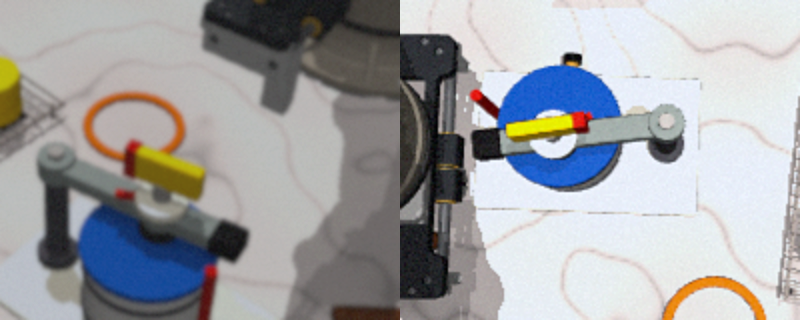

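The arm is about 0.16 rad out, and the handle and collar look intact. I'll descend outside the nose and push it back to the stop.

>>> jog_arm:
  series:
    - [0.001,0,0.014,0,0,0,1]
    - [0.001,0,0.014,0,0,0,1]
    - [0.001,0,0.014,0,0,0,1]
    - [0.001,0,0.014,0,0,0,1]
    - [0.001,0,0.014,0,0,0,1]
    - [0,0,0.014,0,0,0,1]
    - [0,0,0.014,0,0,0,1]
    - [0,0,0.014,0,0,0,1]
    - [0,0,0.012,0,0,0,1]
    - [0,0.005,0,0,0,0,1]
    - [0,0.005,0,0,0,0,1]

```text
t: 16.5
tcp_pos: [0.5217, 0.1053, 0.1396]
tool_rot: [-0.0, 0.701, 0.713, 0.0]
wrist_force: [0.8, -0.5, 0.2]
grip_width: 0.0005
```

>>> jog_arm:
  series:
    - [0,0.004,0,0,0,0,1]
    - [0,0.004,0,0,0,0,1]
    - [0,0.004,0,0,0,0,1]
    - [0,0.004,0,0,0,0,1]

```text
t: 16.9
tcp_pos: [0.5377, 0.1054, 0.1398]
tool_rot: [0.0, 0.701, 0.713, 0.0]
wrist_force: [-0.2, -0.4, -0.1]
grip_width: 0.0003
```

```bash
python3 -c "
from h import *
sw()
a=save('scene','scene9.png')
cv2.imwrite('pics/c9.png',cv2.convertScaleAbs(cv2.resize(a[120:280,280:480],(800,600))[:,:,::-1],alpha=1.5))
"
```

```text
t 16.9 tcp [0.5377 0.1054 0.1398] xyaw 1.587 q [1.000e-04 7.015e-01 7.127e-01 2.000e-04] w 0.0003 F [-0.23 -0.37 -0.06] T [-0.044 -0.081  0.052]
j [ 0.027  0.32  -0.404  1.937  0.157  0.915 -0.439]
radius 0.1907 swing 0.2887 toolturn since grasp 1.5304
F radial -0.29 tang ccw 0.31
step .03 [0.00133 0.00556] radial out in tool [ 0.969 -0.246]
```

View pics/c9.png

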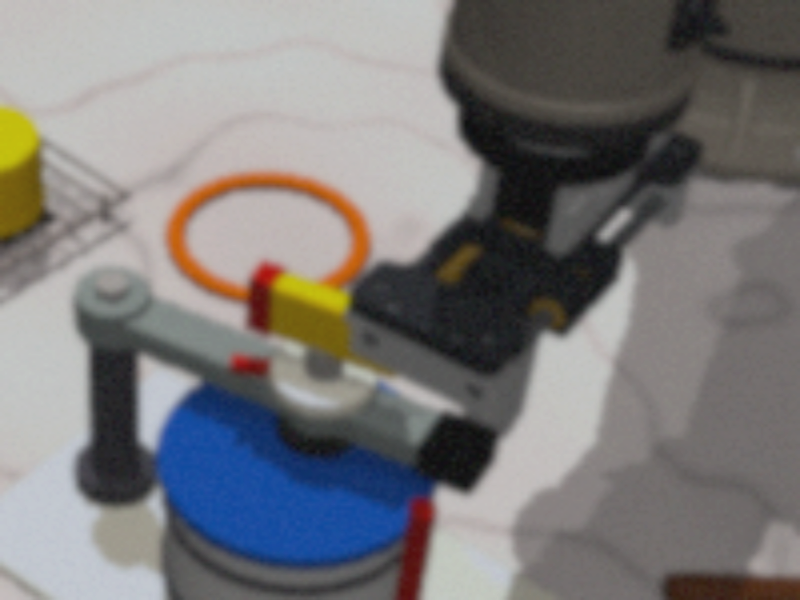

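>>> jog_arm:
  series:
    - [0,0.003,0,0,0,0,1]
    - [0,0.003,0,0,0,0,1]
    - [0,0.003,0,0,0,0,1]
    - [0,0.003,0,0,0,0,1]

```text
t: 17.35
tcp_pos: [0.5494, 0.1057, 0.1395]
tool_rot: [-0.0, 0.701, 0.713, -0.0]
wrist_force: [-0.2, 1.2, -0.8]
grip_width: 0.0004
```

>>> jog_arm:
  series:
    - [0,0.003,0,0,0,0,1]
    - [0,0.003,0,0,0,0,1]
    - [0,0.003,0,0,0,0,1]

```text
t: 17.65
tcp_pos: [0.5584, 0.1058, 0.1395]
tool_rot: [-0.0, 0.701, 0.713, 0.0]
wrist_force: [-1.3, 0.1, -0.4]
grip_width: 0.0003
```

```bash
python3 -c "
from h import *
sw()
a=save('scene','scene10.png')
cv2.imwrite('pics/c10.png',cv2.convertScaleAbs(cv2.resize(a[120:280,280:480],(800,600))[:,:,::-1],alpha=1.5))
"
```

```text
t 17.65 tcp [0.5584 0.1058 0.1395] xyaw 1.587 q [-0.      0.7014  0.7127  0.    ] w 0.0003 F [-1.32  0.1  -0.44] T [0.108 0.194 0.063]
j [ 0.025  0.351 -0.397  1.892  0.166  0.93  -0.434]
radius 0.1867 swing 0.1808 toolturn since grasp 1.5302
F radial 0.3 tang ccw 1.28
step .03 [0.0007  0.00556] radial out in tool [ 0.99 -0.14]
```

View pics/c10.png

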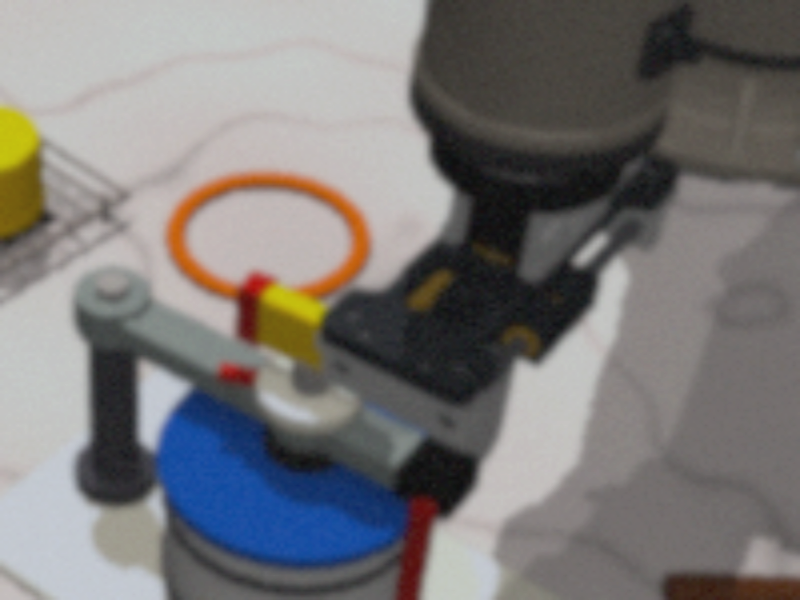

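>>> jog_arm:
  series:
    - [0,0.002,0,0,0,0,1]
    - [0,0.002,0,0,0,0,1]

```text
t: 17.9
tcp_pos: [0.5622, 0.1059, 0.1395]
tool_rot: [-0.0, 0.701, 0.713, -0.0]
wrist_force: [-0.9, 0.7, -0.0]
grip_width: 0.0003
```

>>> jog_arm:
  series:
    - [0,0.0015,0,0,0,0,1]
    - [0,0,0,0,0,0,1]

```text
t: 18.1
tcp_pos: [0.5639, 0.1058, 0.1395]
tool_rot: [0.0, 0.701, 0.713, 0.0]
wrist_force: [0.3, 0.8, 0.2]
grip_width: 0.0005
```

>>> jog_arm:
  series:
    - [0,0.001,0,0,0,0,1]
    - [0,0,0,0,0,0,1]

```text
t: 18.3
tcp_pos: [0.5647, 0.1059, 0.1395]
tool_rot: [0.0, 0.701, 0.713, 0.0]
wrist_force: [-0.4, 0.6, -0.9]
grip_width: 0.0007
```

>>> jog_arm:
  series:
    - [0,0.0015,0,0,0,0,1]
    - [0,0,0,0,0,0,1]

```text
t: 18.5
tcp_pos: [0.5664, 0.1059, 0.1395]
tool_rot: [0.0, 0.701, 0.713, 0.0]
wrist_force: [-0.9, -0.2, 0.1]
grip_width: 0.0007
```

>>> jog_arm:
  series:
    - [0,0.0015,0,0,0,0,1]
    - [0,0,0,0,0,0,1]

```text
t: 18.7
tcp_pos: [0.5677, 0.106, 0.1395]
tool_rot: [-0.0, 0.701, 0.713, -0.0]
wrist_force: [-0.7, -0.2, 0.4]
grip_width: -0.0001
```

>>> jog_arm:
  series:
    - [0,0.001,0,0,0,0,1]
    - [0,0,0,0,0,0,1]

```text
t: 18.9
tcp_pos: [0.5679, 0.106, 0.1394]
tool_rot: [-0.001, 0.701, 0.713, -0.001]
wrist_force: [-5.9, 0.8, 4.2]
grip_width: 0.0002
```

```bash
python3 -c "
from h import *
sw()
a=save('scene','scene11.png')
cv2.imwrite('pics/c11.png',cv2.convertScaleAbs(cv2.resize(a[120:280,280:480],(800,600))[:,:,::-1],alpha=1.5))
"
```

```text
t 18.9 tcp [0.5679 0.106  0.1394] xyaw 1.587 q [-5.000e-04  7.014e-01  7.128e-01 -7.000e-04] w 0.0002 F [-5.94  0.83  4.17] T [-0.004  1.507 -0.008]
j [ 0.023  0.366 -0.393  1.871  0.17   0.939 -0.432]
radius 0.1857 swing 0.1303 toolturn since grasp 1.5301
F radial 1.46 tang ccw 5.82
step .03 [0.00042 0.00555] radial out in tool [ 0.996 -0.09 ]
```

View pics/c11.png

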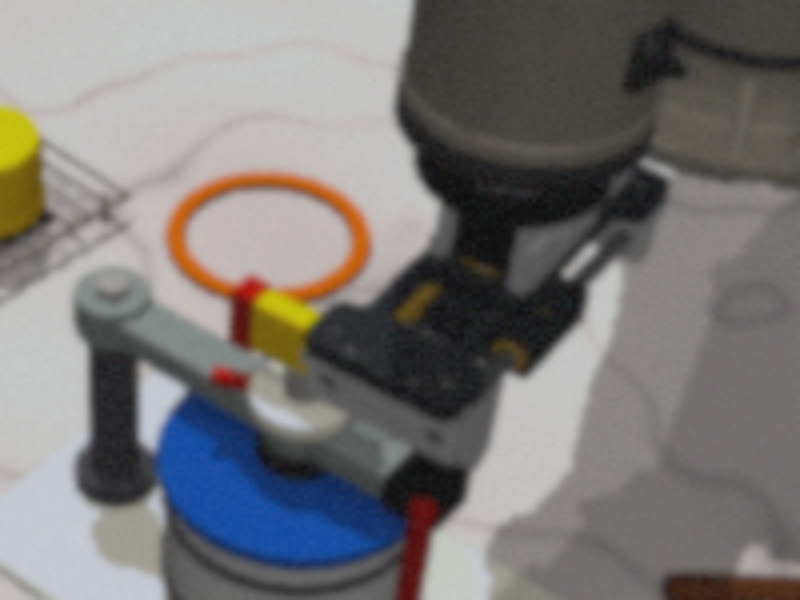

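The push force jumped to 6 N with no further travel and the grip is back at the pin. The pointer is at (230,377), the same as when clamped. I'll back off gently, then retreat.

>>> jog_arm:
  series:
    - [0,-0.0005,0,0,0,0,1]
    - [0,-0.0005,0,0,0,0,1]
    - [0,-0.001,0,0,0,0,1]
    - [0,-0.003,0,0,0,0,1]
    - [0,-0.01,0,0,0,0,1]
    - [0,-0.015,0,0,0,0,1]
    - [0,-0.015,0,0,0,0,1]

```text
t: 19.65
tcp_pos: [0.5226, 0.1052, 0.1394]
tool_rot: [-0.0, 0.701, 0.713, -0.0]
wrist_force: [0.2, 1.1, -0.3]
grip_width: 0.0003
```

>>> jog_arm:
  series:
    - [0,0,-0.015,0,0,0,1]
    - [0,0,-0.015,0,0,0,1]
    - [0,0,-0.015,0,0,0,1]
    - [0,0,-0.015,0,0,0,1]
    - [0,0,-0.015,0,0,0,1]
    - [0,0,-0.015,0,0,0,1]
    - [0,0,-0.015,0,0,0,1]
    - [0,0,-0.015,0,0,0,1]
    - [0,-0.02,0,0,0,0,1]
    - [0,-0.02,0,0,0,0,1]

```text
t: 20.65
tcp_pos: [0.4828, 0.1046, 0.2596]
tool_rot: [0.0, 0.702, 0.713, 0.0]
wrist_force: [-0.1, -0.1, -0.3]
grip_width: 0.0006
```

```bash
python3 -c "
from h import *
sw()
a=save('scene','scene12.png');b=save('top','top12.png')
mark('nose','scene',.144);mark('nose','top',.144);mark('handle_grip','top',.197);mark('pivot','top',.144)
cv2.imwrite('pics/c12.png',cv2.convertScaleAbs(cv2.resize(a[150:290,290:430],(600,600))[:,:,::-1],alpha=1.5))
cv2.imwrite('pics/c12t.png',cv2.convertScaleAbs(cv2.resize(b[120:240,200:340],(700,600))[:,:,::-1],alpha=1.5))
"
```

```text
t 20.65 tcp [0.4828 0.1046 0.2596] xyaw 1.587 q [1.000e-04 7.015e-01 7.127e-01 2.000e-04] w 0.0006 F [-0.13 -0.1  -0.29] T [ 0.006 -0.131 -0.014]
j [ 0.062  0.105 -0.433  1.913  0.048  1.133 -0.374]
radius 0.211 swing 0.5435 toolturn since grasp 1.5304
F radial -0.03 tang ccw 0.16
step .03 [0.00297 0.00559] radial out in tool [ 0.876 -0.483]
nose scene 0.86 [387.1 247.6] [0.5867 0.1054 0.144 ]
nose top 0.59 [226.4 179.4] [0.5905 0.1    0.144 ]
handle_grip top 0.69 [252.8 173. ] [0.594  0.0377 0.197 ]
pivot top 0.71 [311.8 183.3] [ 0.5859 -0.076   0.144 ]
```

View pics/c12.png

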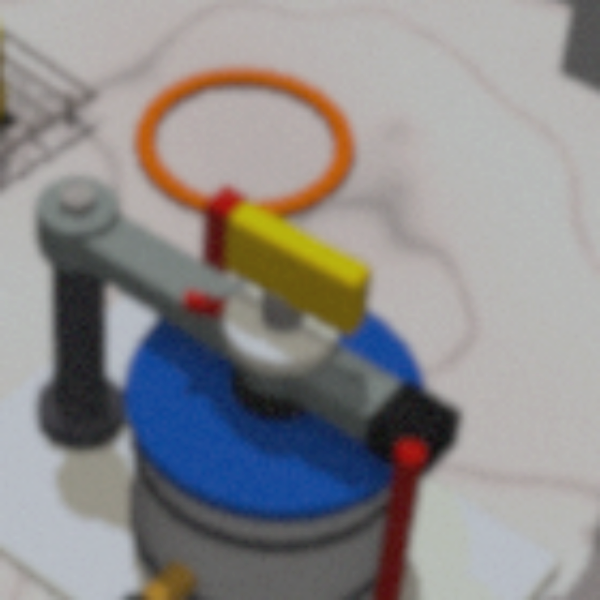

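View pics/c12t.png

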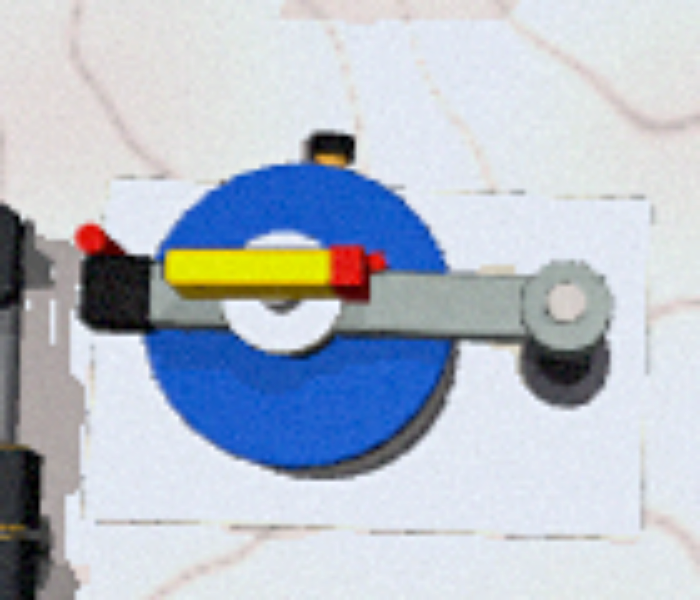

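```bash
python3 -c "
from h import *
H=np.array([.5903,.0364])
for z in(.155,.160):
  for c,p in(('top',(275.6,172.4)),('scene',(336.7,220.2))):
    P=atz(c,p,z)[:2];d=P-H;print(c,z,P,np.hypot(*d),np.degrees(np.arctan2(d[1],d[0])))
a=atz('top',(272.6,173),.214)[:2];b=atz('top',(233.4,173.6),.214)[:2];d=a-b;print('bar top',np.hypot(*d),(a+b)/2,np.degrees(np.arctan2(d[1],d[0])))
f=lambda X,Y:(290+X/4.286,150+Y/4.286)
a=atz('scene',f(228,196),.214)[:2];b=atz('scene',f(357,272),.214)[:2];d=a-b;print('bar scene',np.hypot(*d),(a+b)/2,np.degrees(np.arctan2(d[1],d[0])))
"
```

```text
top 0.155 [ 0.60502049 -0.00156749] 0.040721285536253427 -68.80803811522463
scene 0.155 [0.59921796 0.00148819] 0.03603282193713907 -75.67064871771824
top 0.16 [ 0.60396116 -0.00208946] 0.04084196585607661 -70.45857573891199
scene 0.16 [0.60300438 0.0041787 ] 0.034635437696347825 -68.4814256848318
bar top 0.07300520301942644 [0.58989569 0.03432464] -87.87298906979719
bar scene 0.06578121140201931 [0.59072987 0.03904698] -91.88653443289293
```

```bash
python3 -c "
from h import *
print(workorder.finish_job())
"
```

```text
the job is handed in; nothing more can be done
None
```

The pot is clamped as asked: the arm is against the red stop pin and the handle has slipped about 18–20° past the collar. The job was handed in at about 21 s. One thing went wrong along the way: the arm swung out when I let go of the handle, and I had to push it back.

- **Swing:** I pinched the T-handle and swung the arm in until the force rose to 12 N with no further travel, which put it at the stop.
- **Tighten:** I turned the handle clockwise. Torque rose to a steady 0.19–0.21 N·m while the collar pointer stood still, so the clutch was slipping. I then stopped.
- **What went wrong:** When the fingers opened, the arm swung back out by about 0.16 rad. I did not find out why. I pushed it back at its black grip with shut fingers until it met the stop again at about 6 N, then backed off slowly.

**Last checks:**
- **Stop:** Both cameras show the grip at the pin.
- **Slip:** The bar points to about -88° (top camera) or -92° (scene camera), and to -89° from the tool's turning. The pointer is at about -70°, in line with where the torque first rose. One scene-camera reading of the pointer gave -76°, depending on the height assumed for it, which would make the slip 12–16°. Every reading is under 35°.
- **Cakes and robot:** The arm never went near the cakes, though I did not check them separately at the end. The robot is clear and touching nothing.

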